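# Lock the battery pack into the speaker

## Task

Fit the round battery pack into the open bay on top of the speaker: let its two lugs into the two slots, push it down against the spring, give it a quarter turn clockwise (seen from above) and let go, so that it springs up into its catch and stays locked. Leave the steel cup and the white ceramic ball where they stand.

Things in the scene. Friction and masses are not known exactly. Their poses are not given: they have to be found in the camera images.
- pack_mid (a point): Loose upright battery pack, 0.2 to 0.33 kg, 70 mm tall; point on its axis half-way up, 35 mm above its underside. Grey round body 60 mm across, 40 mm tall. Two lugs at its foot stick out along its +x and -x, to 40 mm from the axis, 16 mm wide, 0 to 7 mm above the underside. z up. Half a turn makes no difference.
- pack_bar (a point): Middle of the black bar grip on top of the pack, on its axis, 55 mm above its underside. The bar is 56 mm long along the pack's x (the lug line), 18 mm thick along y, and stands from 40 to 70 mm above the underside; pinch it across its thickness from above.
- speaker: Black portable speaker, fixed, 190 mm along its x, 150 mm along y, top 76 mm above the console; origin at the centre of its underside. Bay in the middle of its top. The two slots lie along its +x and -x; the locked pack's bar lies nearly along its y.
- bay (a point): Centre of the bay mouth at rim level, 80 mm above the console; axes as the speaker's. Grey rim 102 mm across; hole 64 mm, with two slots along +x and -x, 23 mm wide, reaching 42 mm from the axis. With its lugs in the slots the pack rests on a spring plate, underside 9 mm below the rim; turned askew, its lugs lie on the rim. Pushed 21 to 26 mm below the rim (24 is best) it can turn.
- plunger (a joint): Spring plate in the bay: 0 at rest, grows as pressed, 0.018 m at most; 6 N at rest, 13 N at the bottom. With it at 0.012 or more the pack turns clockwise from above to a stop at about 90 degrees; the other way is blocked. Let go at 78 to 89 degrees (84 best), it lifts the pack 6 to 9 mm into catches: underside 15 mm below the rim, joint 0.006, locked. Short of that the pack stays loose.
- cup: Bystander: steel cup, 68 mm across, 85 mm tall; origin at the centre of its underside.
- ornament: Bystander: white ceramic ball on a small foot, 70 mm across, 71 mm tall, standing near the pack, about 140 mm from it; origin at the centre of its underside.
Mind the look-alikes: they are no part of the job. What is shaped like the part that bears pack_mid but turquoise is not meant.

How it is judged:
On the way, in this order (a step that is already met when the one before it is completed fails the run):
1. the pack is in the bay and pushed down against the spring (horizontal distance between pack_mid and bay below 0.006 m and z of pack_mid in the frame of bay below 0.0165 m and value of joint plunger above 0.009 m), for 0.1 s.
2. the pack is turned and has sprung up into its catch (angle between the x axis of pack_mid and the y axis of bay, either way round below 0.35 rad and z of pack_mid in the frame of bay between 0.0175 and 0.023 m), for 0.2 s.
At the end, for the whole second after the job is handed in: The pack sits locked in the bay: its axis within 5 mm of the bay's, its middle 17.5 to 23 mm above the rim (sprung up into the catch, neither pressed down nor standing free), its bar within 20 degrees of the speaker's y axis, upright within 6 degrees, released and at rest (all of step 2 and horizontal distance between pack_mid and bay below 0.005 m and angle between pack_mid's own z axis and vertical below 0.1 rad and velocity of joint plunger below 0.02 m/s); the robot touches nothing.
It fails at once if the cup or the ceramic ball is moved by more than 30 mm (distance of any of cup, ornament from where it was at the start of the episode above 0.03 m).
It also fails if it takes over 51 s, if anything falls off the work surface, if the arm or the gripper's body presses on something with over 40 N, if the wrist force passes 120 N, or if a joint passes its speed limit or range.

## Robot

A 6-joint arm with a two-finger parallel gripper is mounted at the origin on the work surface. World frame = base frame: x ahead of the robot, y to its left, z up, the work surface at z = 0. Lengths are in m, angles in rad, forces in N, time in s.
With the tool pointing down it reaches from about 0.375 to 0.975 m from the base axis. Payload 3.8 kg.
Tool frame: the origin (TCP) lies on the centre line of the jaws, within the pads' length; the fingertips stand 22 mm ahead of it and the grasp point (between the pads) lies 3 mm ahead of it; z points along the fingers, x is the direction in which the jaws open and shut, and the axes are right-handed (so a half turn about z gives the same grasp; the last joint's range is limited). The gripper opens to 85 mm and grips with 20 to 120 N. Pads are 22 mm wide; open, the fingers measure 114 mm over their backs; the gripper's body (76 mm by 85 mm) begins 54 mm behind the grasp point. The pads swing forward as they close: fully open they stand 13 mm farther back than shut.
Start: joints at [1.209, 0.264, 1.604, -0, 1.274, -0.037], TCP at [0.215, 0.64, 0.253] pointing down, gripper open.
Joint ranges: [-2.63, 2.63], [-0.94, 2.18], [0.31, 2.57], [-1.31, 4.45], [0, 2.66], [-2.55, 2.55]. Speed limits (rad/s): [2.57, 2.57, 3.14, 3.14, 3.14, 3.14].

## Interface

Orientations are given as a rotation vector (axis times angle).
In Python, from workcell import bot, viewer gives the robot as it stands.
- The arm moves only by the tool move_arm, never from a script. Its argument "series" is text: rows parted by semicolons, each of 7 numbers parted by spaces: the turn, a rotation vector about the tool's x, y, z scaled (see below), then the shift along the tool's x, y, z scaled (see below), then the opening, from -1 (shut) to 1 (fully open). A call has exactly 8 rows; each row is the pose to reach, as a shift and turn from the pose commanded when the call began, along the tool's axes at that moment; what a row does not reach only later rows make up. The controller multiplies each number of a shift by 100 mm and each number of a turn by 120 degrees. A row lasts 1/10 s, in which the tool goes at most 50 mm and 8.59 degrees, less where a joint would pass 70% of its speed; a pose out of reach is approached as far as the arm can. A call with a number of a shift or a turn outside -1 to 1 is refused whole. A call with a gripper value outside its range is refused whole. The fingers move at their own pace and stop on an object; "squeeze" is the grip in N (left out, the last holds). Time passes only in rows, so rows that repeat a pose let the fingers close, or fill a call up. It gives the time, the measured TCP pose, the force and the opening at its end, in the units of the state.
- bot.read_state(): the state, without advancing time (a new reading comes with each control period).
- viewer.read_camera(name): name is "scene" or "top"; returns a dict with "pixels" (400x640x3 uint8, red, green, blue), "K" (3x3 intrinsics, pixels), "world_to_cam" (4x4, takes a point from world to camera coordinates). Camera axes: x right, y up, looking along -z (the intrinsics and any distortion apply to the point x, -y, -z); pixel columns grow to the right and rows downward; lengths in m; the calibration is good to about 2 mm. A picture is of the moment at which its call begins. There is no depth.
- bot.finish_job(): hands the job in, once; it reports no verdict.
The state is a dict: "time": time; "q": joint angles; "joint_vel": joint speeds; "joint_torque": joint torques, N m; "tool_pos": TCP position; "tcp_rot": TCP orientation; "wrist_force": force on the tool from outside, world axes, zero at the start; "torque": the same for the moment, N m; "width": opening from 0.0 (shut) to 1.0 (fully open).
Only numpy, scipy, OpenCV 4.12 (cv2) and the standard library are available. Lean on these libraries where they do the work, as an engineer would, in place of code of your own. Each camera call takes 0.05 s, during which the arm holds its last target.

## Working session

There is one attempt and no reset: what is moved stays moved. The work goes in short steps, Python scripts to look and compute and a tool call to move; the robot and the scene stay as the last step left them, time stands still between calls to the robot, and variables do not carry over. Pictures are saved under pics/ and viewed, and the job is handed in when it is done.

Besides the shell and the picture viewer there is one more tool, called after ">>>" by a JSON object that holds its "api" and its "payload". move_arm: Moves the arm, as the interface text tells. Its arguments: {"type":"object","properties":{"series":{"type":"string"},"squeeze":{"type":"number"}},"required":["series"]}

```bash
mkdir -p pics; ls; python3 - <<'E'
from workcell import bot, viewer
import cv2,numpy as np
print(bot.read_state())
for n in ["scene","top"]:
    d=viewer.read_camera(n); cv2.imwrite(f"pics/{n}0.png",d["pixels"][:,:,::-1]); print(n,d["K"],d["world_to_cam"],[k for k in d])
E
```

```text
pics
{'time': 0.0, 'q': array([ 1.20914280e+00,  2.64780749e-01,  1.60535048e+00, -3.58840509e-06,
        1.27366751e+00, -3.69040479e-02]), 'joint_vel': array([ 0.00127351, -0.0005575 , -0.00078211,  0.00107094, -0.00080319,
        0.00012649]), 'joint_torque': array([-1.32946654e-03, -5.15113664e+01, -3.67313468e+01, -2.53093394e-04,
        1.27667378e-02, -2.39511127e-05]), 'tool_pos': array([0.21514502, 0.63909901, 0.25195605]), 'tcp_rot': array([ 2.55034866,  1.83238484, -0.00288283]), 'wrist_force': array([-0.15221829, -0.35111744,  0.6875476 ]), 'torque': array([-0.01359824,  0.01835668, -0.01945413]), 'width': 1.0010118770608685}
scene [[403.54846394   0.         314.74056411]
 [  0.         403.54846394 196.11916661]
 [  0.           0.           1.        ]] [[ 0.64945227  0.75998375  0.02522809 -0.38411724]
 [-0.40524762  0.31785441  0.85717148  0.13341412]
 [ 0.64341753 -0.56691558  0.51441287 -1.2074227 ]
 [ 0.          0.          0.          1.        ]] ['pixels', 'K', 'world_to_cam']
top [[388.91018384   0.         322.48398367]
 [  0.         388.91018384 196.5073054 ]
 [  0.           0.           1.        ]] [[-0.00266703 -0.99927708 -0.03792373  0.03364695]
 [ 0.99341855 -0.00699025  0.11432724 -0.56937578]
 [-0.11450969 -0.03736923  0.99271903 -0.88502443]
 [ 0.          0.          0.          1.        ]] ['pixels', 'K', 'world_to_cam']
```

View pics/scene0.png

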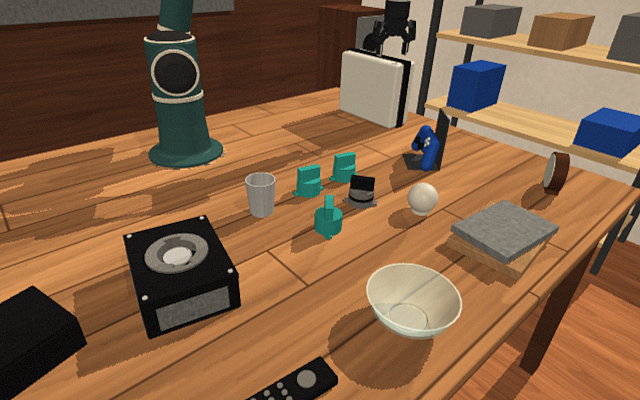

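View pics/top0.png

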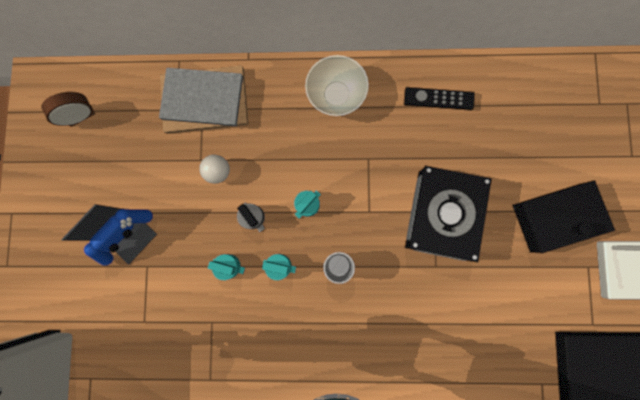

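The pack is grey with a black bar, at top (250,216) and scene (361,192). The look-alikes are turquoise, at top (308,204), (226,267) and (278,267). The cup is at top (339,268), the ball at (214,169) and the speaker bay at (451,213). The other black box, at top (563,217), has no bay. I'll check the choice in close crops.

```bash
python3 - <<'E'
import cv2,numpy as np
t=cv2.imread("pics/top0.png");s=cv2.imread("pics/scene0.png")
a=cv2.resize(t[185:245,210:290],(400,300),interpolation=cv2.INTER_CUBIC)
b=cv2.resize(t[160:265,390:510],(400,350),interpolation=cv2.INTER_CUBIC)[:300]
b=cv2.resize(t[160:265,390:510],(400,300),interpolation=cv2.INTER_CUBIC)
c=cv2.resize(s[160:220,320:400],(400,300),interpolation=cv2.INTER_CUBIC)
d=cv2.resize(s[210:340,110:250],(400,300),interpolation=cv2.INTER_CUBIC)
cv2.imwrite("pics/crop0.png",np.vstack([np.hstack([a,b]),np.hstack([c,d])]))
E
```

```text
(no output)
```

View pics/crop0.png

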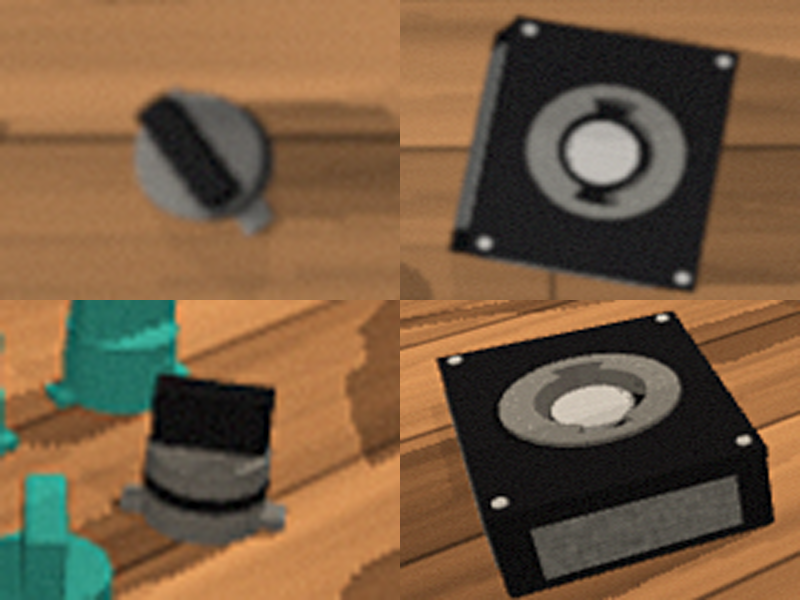

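The crops confirm it: grey body, black bar and lug at top (261,228), and a bay with its slots near (452,181)→(448,200), with a white spring plate. Next I measure it from both views.

```bash
cat > h.py <<'E'
import numpy as np,cv2
from workcell import bot,viewer
def cam(n):
    d=viewer.read_camera(n); return d["pixels"].astype(int),d["K"],d["world_to_cam"]
def ray(K,W,uv):
    uv=np.atleast_2d(uv).astype(float); R=W[:3,:3];t=W[:3,3]
    d=np.c_[(uv[:,0]-K[0,2])/K[0,0],-(uv[:,1]-K[1,2])/K[1,1],-np.ones(len(uv))]
    return -R.T@t, d@R
def plane(K,W,uv,z):
    o,d=ray(K,W,uv); return o+d*((z-o[2])/d[:,2])[:,None]
def proj(K,W,P):
    P=np.atleast_2d(P); c=P@W[:3,:3].T+W[:3,3]
    return np.c_[K[0,2]+K[0,0]*c[:,0]/-c[:,2],K[1,2]-K[1,1]*c[:,1]/-c[:,2]]
def tri(A,ua,B,ub):
    (oa,da),(ob,db)=ray(*A,ua),ray(*B,ub); da=da[0]/np.linalg.norm(da[0]);db=db[0]/np.linalg.norm(db[0])
    s=np.linalg.lstsq(np.c_[da,-db],ob-oa,rcond=None)[0]
    p,q=oa+s[0]*da,ob+s[1]*db
    return (p+q)/2,np.linalg.norm(p-q)
def circ(P):
    A=np.c_[2*P[:,:2],np.ones(len(P))]; s=np.linalg.lstsq(A,(P[:,:2]**2).sum(1),rcond=None)[0]
    return s[:2],np.sqrt(s[2]+s[0]**2+s[1]**2)
def blobs(m,off,amin=3):
    n,l,st,c=cv2.connectedComponentsWithStats(m.astype(np.uint8))
    return [(st[i,4],c[i]+off,l==i) for i in range(1,n) if st[i,4]>=amin]
E
python3 - <<'E'
from h import *
T,Kt,Wt=cam("top");S,Ks,Ws=cam("scene")
for n,I,(x0,x1,y0,y1) in [("top",T,(395,500,160,268)),("scene",S,(115,245,210,335))]:
    c=I[y0:y1,x0:x1]; mx=c.max(2);mn=c.min(2)
    m=(mn>130)&(mx-mn<25)
    print(n,"white",[(a,p.round(2)) for a,p,_ in blobs(m,[x0,y0])])
    g=(mn>75)&(mx-mn<20)
    print(n,"grey",[(a,p.round(2)) for a,p,_ in blobs(g,[x0,y0],40)])
for n,I,(x0,x1,y0,y1) in [("top",T,(230,275,195,240)),("scene",S,(340,385,170,215))]:
    c=I[y0:y1,x0:x1]; mx=c.max(2);mn=c.min(2)
    print(n); 
    for r in range(y0,y1):
        print(r,"".join("#" if mx[r-y0,i]<45 else ("g" if mx[r-y0,i]-mn[r-y0,i]<25 else ".") for i in range(x1-x0)))
for K,W in((Kt,Wt),(Ks,Ws)): print(-W[:3,:3].T@W[:3,3])
E
```

```text
top white [(np.int32(7), array([428.29, 170.  ])), (np.int32(7), array([486.71, 181.  ])), (np.int32(345), array([450.24, 212.99])), (np.int32(10), array([415. , 244.8])), (np.int32(10), array([474.2, 257. ]))]
top grey [(np.int32(196), array([413.51, 208.41])), (np.int32(1022), array([451.5 , 212.86])), (np.int32(407), array([450.19, 212.99]))]
scene white [(np.int32(3), array([200.33, 217.67])), (np.int32(4), array([127.5 , 235.75])), (np.int32(222), array([177.46, 255.94])), (np.int32(3), array([229.  , 271.33]))]
scene grey [(np.int32(84), array([179.93, 241.85])), (np.int32(69), array([160.96, 250.9 ])), (np.int32(176), array([174.49, 266.3 ])), (np.int32(819), array([194.92, 306.89]))]
top
195 .............................................
196 .............................................
197 .............................................
198 .............................................
199 .............................................
200 .............................................
201 .............................................
202 .........................................
[... 3486 characters left out ...]
g####g#ggggggggg........
203 .........gggggggggggggggggggggggggggg........
204 ..........ggggggggggggggggggggggggggg........
205 ...........ggggggggggggggggggggg..gg.........
206 .............gggggggggggggggggg..............
207 ...............ggggggggggggg.................
208 ....................gggggg...................
209 .............................................
210 .............................................
211 .............................................
212 .............................................
213 ..g..........................................
214 .............................................
[ 0.46437432 -0.00343013  0.94495177]
[ 1.0804085  -0.43499015  0.51644555]
```

```bash
python3 - <<'E'
from h import *
T,Kt,Wt=cam("top");S,Ks,Ws=cam("scene");A=(Kt,Wt);B=(Ks,Ws)
scr=np.array([[428.29,170],[486.71,181],[474.2,257],[415,244.8]])
print("proj scene",proj(*B,plane(*A,scr,.076)).round(1).tolist())
for i,b in zip((0,1,3,2),[None]*4): pass
for u,v in [([428.29,170],[229,271.33]),([486.71,181],None),([474.2,257],[127.5,235.75]),([415,244.8],[200.33,217.67])]:
    if v: print(tri(A,u,B,v))
P=plane(*A,scr,.076); print(P.round(4)); e=(P[0]+P[1]-P[2]-P[3]); print("cen",P.mean(0),"xdir deg",np.degrees(np.arctan2(e[1],e[0])), np.linalg.norm(e)/2); e=P[0]+P[3]-P[1]-P[2]; print("ydir",np.degrees(np.arctan2(e[1],e[0])),np.linalg.norm(e)/2)
# rim outer
def rim(I,cx,cy,w,h,K,W,z,nm):
    pts=[]
    g=I.mean(2)
    for th in np.arange(0,2*np.pi,np.pi/60):
        rr=np.arange(1.15,.8,-.004)
        u=cx+w*rr*np.cos(th);v=cy+h*rr*np.sin(th)
        val=cv2.remap(g.astype(np.float32),u.astype(np.float32)[None],v.astype(np.float32)[None],cv2.INTER_LINEAR)[0]
        k=np.where(val>55)[0]
        if len(k) and k[0]>2: pts.append([u[k[0]],v[k[0]]])
    pts=np.array(pts); Q=plane(K,W,pts,z); c,r=circ(Q)
    res=np.abs(np.hypot(*(Q[:,:2]-c).T)-r); ok=res<.003; c,r=circ(Q[ok]); print(nm,z,len(pts),ok.sum(),c.round(4),r.round(4),res[ok].mean().round(4))
for z in(.070,.076,.080,.085):
    rim(T,451.5,212.9,24,24,*A,z,"top"); rim(S,177,253,31.5,20,*B,z,"scene")
# slots: dark pixels in annulus 33.5..41 mm
yy,xx=np.mgrid[150:280,390:520]; uv=np.c_[xx.ravel(),yy.ravel()]
Q=plane(*A,uv,.080); np.save("/tmp/q.npy",Q)
g=T[150:280,390:520].mean(2).ravel(); 
c=P.mean(0)[:2]
for cc in [c]:
    d=Q[:,:2]-cc; r=np.hypot(*d.T); a=np.arctan2(d[:,1],d[:,0]); m=(r>.034)&(r<.045)&(g<70)
    print("slot axis",np.degrees(np.angle(np.exp(2j*a[m]).sum())/2),m.sum())
E
```

```text
proj scene [[230.1, 270.8], [144.5, 298.3], [128.9, 236.0], [201.3, 217.8]]
(array([ 0.62256601, -0.20950901,  0.07518529]), np.float64(0.001682021577370641))
(array([ 0.42914598, -0.30214459,  0.0765764 ]), np.float64(0.0023059053393444614))
(array([ 0.45582914, -0.17480402,  0.07628794]), np.float64(0.0018210597833817337))
[[ 0.6228 -0.2086  0.076 ]
 [ 0.5968 -0.3365  0.076 ]
 [ 0.4296 -0.3012  0.076 ]
 [ 0.4563 -0.174   0.076 ]]
cen [ 0.52636273 -0.2550813   0.076     ] xdir deg -11.811708111045338 0.1704882674847678
ydir 78.31523997000258 0.13023346380862302
top 0.07 120 120 [ 0.5271 -0.2574] 0.0535 0.0002
scene 0.07 118 118 [ 0.5154 -0.2516] 0.0542 0.0008
top 0.076 120 120 [ 0.5267 -0.2556] 0.0532 0.0002
scene 0.076 118 118 [ 0.523 -0.254] 0.0534 0.0008
top 0.08 120 120 [ 0.5264 -0.2545] 0.0529 0.0002
scene 0.08 118 118 [ 0.5281 -0.2557] 0.0529 0.0008
top 0.085 120 120 [ 0.5261 -0.253 ] 0.0526 0.0002
scene 0.085 118 118 [ 0.5344 -0.2577] 0.0523 0.0008
slot axis -13.013961313290608 62
```

```bash
python3 - <<'E'
from h import *
T,Kt,Wt=cam("top");S,Ks,Ws=cam("scene");A=(Kt,Wt);B=(Ks,Ws)
# black bar in top
x0,y0=230,195; c=T[y0:240,x0:275]; m=c.max(2)<45
b=max(blobs(m,[x0,y0]),key=lambda t:t[0]); cnt,_=cv2.findContours(b[2].astype(np.uint8),0,2); k=max(cnt,key=len)[:,0]+[x0,y0]
r=cv2.minAreaRect(k.astype(np.float32)); bx=cv2.boxPoints(r); print(r,bx.tolist())
for z in(.04,.055,.07):
    Q=plane(*A,bx,z); print(z,Q[:,:2].round(4).tolist(),Q.mean(0).round(4))
    for i in(0,1): e=Q[i+1]-Q[i]; print(np.degrees(np.arctan2(e[1],e[0])),np.linalg.norm(e))
# scene corners top of bar
print("scene bar corners tri:")
# body circle: grey+black contour in top
g=(c.max(2)-c.min(2)<25); yy,xx=np.where(g); 
left=[];
cs,_=cv2.findContours(g.astype(np.uint8),0,2); k=max(cs,key=len)[:,0]+[x0,y0]
sel=k[(k[:,0]<246)&(k[:,1]>209)|(k[:,1]<213)&(k[:,0]>248)]
for z in(.03,.04): 
    cc,rr=circ(plane(*A,sel,z)); print("body",z,cc,rr)
E
```

```text
((247.76353454589844, 215.16893005371094), (23.94701385498047, 7.788591384887695), 54.462318420410156) [[237.63516235351562, 207.689208984375], [243.97299194335938, 203.16217041015625], [257.89190673828125, 222.64865112304688], [251.5540771484375, 227.17568969726562]]
0.04 [[0.5437, 0.2307], [0.5543, 0.2159], [0.5082, 0.1821], [0.4977, 0.1969]] [0.526  0.2064 0.04  ]
-54.40503628196676 0.018245159082834056
-143.71490239845048 0.05711483426377967
0.055 [[0.5423, 0.2269], [0.5528, 0.2123], [0.5075, 0.179], [0.4972, 0.1935]] [0.5249 0.2029 0.055 ]
-54.40503628196662 0.017942737015313546
-143.7149023984505 0.05616812910293538
0.07 [[0.541, 0.223], [0.5513, 0.2086], [0.5068, 0.1759], [0.4966, 0.1902]] [0.5239 0.1994 0.07  ]
-54.40503628196647 0.01764031494779304
-143.71490239845053 0.05522142394209109
scene bar corners tri:
body 0.03 [0.52454024 0.20358768] 0.029083799102104776
body 0.04 [0.52388265 0.20132508] 0.028765926620117326
```

```bash
python3 - <<'E'
from h import *
T,Kt,Wt=cam("top");S,Ks,Ws=cam("scene");A=(Kt,Wt);B=(Ks,Ws)
print(tri(A,[251.4,227.6],B,[351.7,174.8]))
print(tri(A,[237.2,207.4],B,[375,177.5]))
a=np.radians(36.3); c=np.array([.5237,.2015]); X=np.array([np.cos(a),np.sin(a)]);Y=np.array([-X[1],X[0]])
pts=[[*(c+i*.028*X+j*.009*Y),z] for z in(.07,.04) for i in(-1,1) for j in(-1,1)]
print(proj(*A,pts).round(1).tolist());print(proj(*B,pts).round(1).tolist())
l=[[*(c+i*.040*X+j*.008*Y),.0035] for i in(-1,1) for j in (-1,1)]
print("lugs",proj(*A,l).round(1).tolist(),proj(*B,l).round(1).tolist())
# sub-region top bar grey values across
yy=215; print(T[yy,236:268].mean(1).round().astype(int)); print(S[172:184,360].mean(1).round())
# body left/right edges in scene row 192-194: x 349..373
for row in (192,194): 
  print(S[row,345:378].mean(1).round().astype(int)); 
  o=plane(*B,[[349,row],[373.7,row]],.036); print(o)
E
```

```text
(array([0.49683637, 0.19248761, 0.06692969]), np.float64(0.003246806870498712))
(array([0.54249076, 0.22514881, 0.06833535]), np.float64(0.0019013511496250106))
[[257.1, 222.8], [250.7, 227.5], [243.0, 203.0], [236.6, 207.7], [259.8, 223.4], [253.5, 228.0], [246.1, 204.3], [239.9, 208.8]]
[[349.5, 177.1], [350.7, 173.6], [373.4, 180.2], [374.2, 176.7], [348.7, 188.2], [349.8, 184.6], [372.1, 191.4], [373.0, 187.7]]
lugs [[265.2, 228.3], [259.9, 232.2], [246.4, 202.0], [241.1, 205.9]] [[342.8, 200.3], [343.9, 197.0], [375.7, 205.0], [376.4, 201.6]]
[116 122 123 128 118  95  63  37  27  27  31  34  29  29  23  17  37  69
  89 101  98 100  99  98  98  91  65  41  57  79  84  85]
[117. 117. 124. 100.  12.  24.  22.  13.  16.  14.  21.  21.]
[117 121 125  97  64  65  73  83  85  87  91  93  93  93  86  91  82  83
  81  81  85  80  82  85 101 102 123 117  92 116 123 123 119]
[[0.51514022 0.17060208 0.036     ]
 [0.55144734 0.216986   0.036     ]]
[112 116 116  73  49  72  78  78  76  78  83  90  87  80  82  77  79  85
  83  79  85  78 104 102  97  80  68  74  80 117 121 119 118]
[[0.52176978 0.16404497 0.036     ]
 [0.55779244 0.21001964 0.036     ]]
```

```bash
cat > go.py <<'E'
import sys
from h import *
from scipy.spatial.transform import Rotation as R
def need(x,y,z,yaw):
    s=bot.read_state(); p=s["tool_pos"]; Rc=R.from_rotvec(s["tcp_rot"])
    a=np.radians(yaw); X=np.array([np.cos(a),np.sin(a),0]);Z=np.array([0,0,-1.]); Rt=R.from_matrix(np.c_[X,np.cross(Z,X),Z])
    d=Rc.inv().apply(np.array([x,y,z])-p); t=(Rc.inv()*Rt).as_rotvec(degrees=True)
    cx=Rc.as_matrix()[:,0]
    print("t%.2f pos"%s["time"],p.round(4),"yaw %.1f"%np.degrees(np.arctan2(cx[1],cx[0])),"q6 %.2f w %.3f F"%(s["q"][5],s["width"]),s["wrist_force"].round(1))
    print("turn/120",(t/120).round(4),"shift/100",(d*10).round(3))
if __name__=="__main__": need(*map(float,sys.argv[1:]))
E
python3 go.py .5237 .201 .13 126.3
```

```text
t0.50 pos [0.2154 0.6397 0.2533] yaw 71.4 q6 -0.04 w 0.999 F [0.1 0.5 0. ]
turn/120 [ 0.      0.     -0.4576] shift/100 [-3.174  4.322  1.233]
```

>>> {"api": "move_arm", "payload": {"series": "0 0 -0.055 -0.09 0.12 0.02 1;0 0 -0.11 -0.18 0.25 0.05 1;0 0 -0.17 -0.27 0.37 0.08 1;0 0 -0.23 -0.36 0.5 0.11 1;0 0 -0.29 -0.45 0.62 0.14 1;0 0 -0.35 -0.54 0.75 0.17 1;0 0 -0.41 -0.63 0.87 0.2 1;0 0 -0.457 -0.72 1 0.23 1"}}

```text
time: 1.3
tool_pos: [0.2875, 0.5391, 0.2303]
tcp_rot: [-1.414, -2.805, -0.0]
wrist_force: [-0.4, -0.2, 0.0]
width: 1.0
```

```bash
python3 go.py .5237 .201 .13 126.3
```

```text
t1.30 pos [0.2875 0.5391 0.2303] yaw 126.5 q6 -1.17 w 1.000 F [-0.4 -0.2  0. ]
turn/120 [ 0.0001 -0.0001  0.0017] shift/100 [-4.123 -0.112  1.002]
```

>>> {"api": "move_arm", "payload": {"series": "0 0 0.001 -0.12 0 0.02 1;0 0 0.001 -0.25 0 0.05 1;0 0 0.001 -0.37 -0.01 0.08 1;0 0 0.001 -0.5 -0.01 0.1 1;0 0 0.001 -0.62 -0.02 0.12 1;0 0 0.001 -0.75 -0.02 0.15 1;0 0 0.001 -0.87 -0.02 0.18 1;0 0 0.001 -1 -0.03 0.2 1"}}

```text
time: 2.1
tool_pos: [0.3444, 0.4563, 0.2099]
tcp_rot: [-1.424, -2.8, 0.0]
wrist_force: [0.3, -0.3, -0.1]
width: 0.999
```

>>> {"api": "move_arm", "payload": {"series": "0 0 0 -0.12 0 0.02 1;0 0 0 -0.25 0 0.05 1;0 0 0 -0.37 -0.01 0.08 1;0 0 0 -0.5 -0.01 0.1 1;0 0 0 -0.62 -0.02 0.12 1;0 0 0 -0.75 -0.02 0.15 1;0 0 0 -0.87 -0.02 0.18 1;0 0 0 -1 -0.03 0.2 1"}}

```text
time: 2.9
tool_pos: [0.4009, 0.3737, 0.1899]
tcp_rot: [-1.423, -2.801, 0.0]
wrist_force: [0.5, -0.0, -1.1]
width: 1.0
```

>>> {"api": "move_arm", "payload": {"series": "0 0 0 -0.12 0 0.02 1;0 0 0 -0.25 0 0.05 1;0 0 0 -0.37 -0.01 0.08 1;0 0 0 -0.5 -0.01 0.1 1;0 0 0 -0.62 -0.02 0.12 1;0 0 0 -0.75 -0.02 0.15 1;0 0 0 -0.87 -0.02 0.18 1;0 0 0 -1 -0.03 0.2 1"}}

```text
time: 3.7
tool_pos: [0.4574, 0.2912, 0.1699]
tcp_rot: [-1.423, -2.8, 0.0]
wrist_force: [-0.4, 0.2, -0.4]
width: 0.998
```

```bash
python3 go.py .5237 .201 .13 126.3
```

```text
t3.70 pos [0.4574 0.2912 0.1699] yaw 126.1 q6 -1.68 w 0.998 F [-0.4  0.2 -0.4]
turn/120 [-0.0001 -0.     -0.0015] shift/100 [-1.119  0.004  0.399]
```

>>> {"api": "move_arm", "payload": {"series": "0 0 0 -0.14 0 0.04 1;0 0 0 -0.28 0 0.08 1;0 0 0 -0.42 0 0.12 1;0 0 0 -0.56 0 0.16 1;0 0 0 -0.7 0 0.2 1;0 0 0 -0.84 0 0.25 1;0 0 -0.001 -0.95 0 0.3 1;0 0 -0.001 -1 0 0.3 1"}}

```text
time: 4.5
tool_pos: [0.516, 0.21, 0.1392]
tcp_rot: [-1.422, -2.8, 0.002]
wrist_force: [-0.8, 0.6, 0.7]
width: 1.0
```

```bash
python3 go.py .5237 .201 .067 126.3; python3 - <<'E'
from h import *
a=cam("top")[0];b=cam("scene")[0]
I=np.hstack([cv2.resize(a[150:270,180:320].astype(np.uint8),(400,343)),cv2.resize(b[90:230,280:443].astype(np.uint8),(400,343))])
cv2.imwrite("pics/pre.png",I[:,:,::-1])
E
```

```text
t4.50 pos [0.516  0.21   0.1392] yaw 126.2 q6 -1.86 w 1.000 F [-0.8  0.6  0.7]
turn/120 [-0.0008 -0.0002 -0.001 ] shift/100 [-0.118  0.011  0.722]
```

View pics/pre.png

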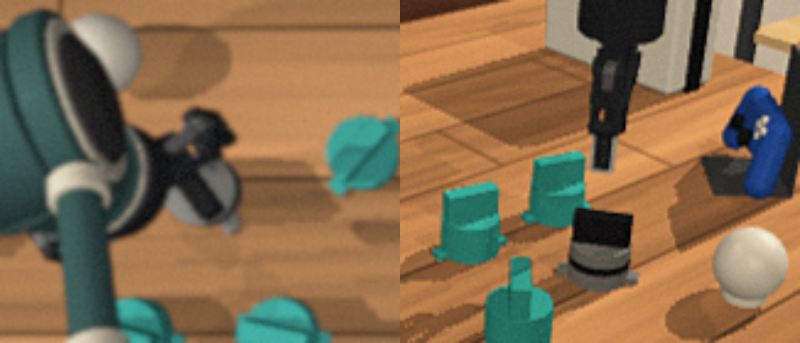

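The jaws stand square across the bar: finger at crop (602,160), bar centre at (602,227). Next I descend and close.

>>> {"api": "move_arm", "payload": {"series": "0 0 -0.001 -0.06 0.01 0.05 1;0 0 -0.001 -0.118 0.01 0.15 1;0 0 -0.001 -0.118 0.01 0.3 1;0 0 -0.001 -0.118 0.01 0.45 1;0 0 -0.001 -0.118 0.01 0.6 1;0 0 -0.001 -0.118 0.01 0.68 1;0 0 -0.001 -0.118 0.01 0.72 1;0 0 -0.001 -0.118 0.01 0.72 1"}}

```text
time: 5.4
tool_pos: [0.5231, 0.2022, 0.0674]
tcp_rot: [-1.417, -2.803, 0.002]
wrist_force: [-0.0, -0.1, 0.3]
width: 0.999
```

>>> {"api": "move_arm", "payload": {"series": "0 0 0 0 0 0 -1;0 0 0 0 0 0 -1;0 0 0 0 0 0 -1;0 0 0 0 0 0 -1;0 0 0 0 0 0 -1;0 0 0 0 0 0 -1;0 0 0 0 0 0 -1;0 0 0 0 0 0 -1", "squeeze": 70}}

```text
time: 6.2
tool_pos: [0.5242, 0.2024, 0.0689]
tcp_rot: [1.417, 2.803, 0.001]
wrist_force: [0.1, -1.0, 4.9]
width: 0.195
```

```bash
python3 go.py .5237 .201 .067 126.3
```

```text
t6.20 pos [0.5242 0.2024 0.0689] yaw 126.4 q6 -1.88 w 0.195 F [ 0.1 -1.   4.9]
turn/120 [0.0005 0.0002 0.0004] shift/100 [-0.008 -0.013  0.019]
```

>>> {"api": "move_arm", "payload": {"series": "0 0 0 0 0 -0.1 -1;0 0 0 0 0 -0.22 -1;0 0 0 0 0 -0.36 -1;0 0 0 0 0 -0.5 -1;0 0 0 0 0 -0.64 -1;0 0 0 0 0 -0.78 -1;0 0 0 0 0 -0.9 -1;0 0 0 0 0 -1 -1"}}

```text
time: 7.0
tool_pos: [0.5239, 0.2024, 0.1698]
tcp_rot: [1.417, 2.803, 0.001]
wrist_force: [0.5, -0.4, -2.4]
width: 0.197
```

```bash
python3 go.py .526 -.255 .18 78.2; python3 - <<'E'
from h import *
a=cam("top")[0];b=cam("scene")[0]
I=np.hstack([cv2.resize(a[150:270,180:320].astype(np.uint8),(400,343)),cv2.resize(b[90:230,280:443].astype(np.uint8),(400,343))])
cv2.imwrite("pics/lift.png",I[:,:,::-1])
E
```

```text
t7.00 pos [0.5239 0.2024 0.1698] yaw 126.3 q6 -1.88 w 0.197 F [ 0.5 -0.4 -2.4]
turn/120 [ 6.000e-04 -1.000e-04  4.012e-01] shift/100 [-3.696 -2.694 -0.103]
```

View pics/lift.png

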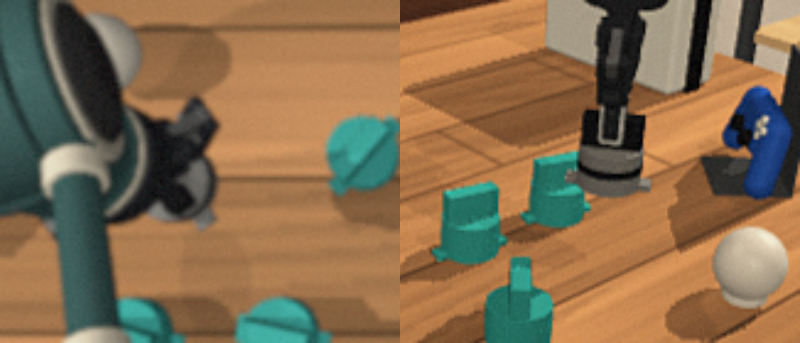

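The pack is held, with the finger at crop x 613 against the bar's middle at 614. Next I carry it to the bay.

>>> {"api": "move_arm", "payload": {"series": "0 0 0 -0.08 -0.06 -0.02 -1;0 0 0 -0.2 -0.14 -0.04 -1;0 0 0 -0.33 -0.24 -0.06 -1;0 0 0 -0.46 -0.34 -0.08 -1;0 0 0 -0.6 -0.44 -0.1 -1;0 0 0 -0.74 -0.54 -0.1 -1;0 0 0 -0.87 -0.64 -0.1 -1;0 0 0 -1 -0.73 -0.1 -1"}}

```text
time: 7.9
tool_pos: [0.5237, 0.0764, 0.1781]
tcp_rot: [-1.419, -2.802, 0.001]
wrist_force: [0.3, 1.3, -2.9]
width: 0.191
```

>>> {"api": "move_arm", "payload": {"series": "0 0 0 -0.13 -0.09 0 -1;0 0 0 -0.26 -0.18 0 -1;0 0 0 -0.38 -0.27 0 -1;0 0 0 -0.5 -0.36 0 -1;0 0 0 -0.63 -0.45 0 -1;0 0 0 -0.76 -0.55 0 -1;0 0 0 -0.88 -0.64 0 -1;0 0 0 -1 -0.73 0 -1"}}

```text
time: 8.7
tool_pos: [0.5245, -0.0465, 0.1783]
tcp_rot: [1.418, 2.804, 0.0]
wrist_force: [0.5, 0.2, -2.8]
width: 0.191
```

>>> {"api": "move_arm", "payload": {"series": "0 0 0.05 -0.13 -0.09 0 -1;0 0 0.1 -0.26 -0.18 0 -1;0 0 0.15 -0.38 -0.27 0 -1;0 0 0.2 -0.5 -0.36 0 -1;0 0 0.25 -0.63 -0.45 0 -1;0 0 0.3 -0.76 -0.55 0 -1;0 0 0.35 -0.88 -0.64 0 -1;0 0 0.4 -1 -0.73 0 -1"}}

```text
time: 9.5
tool_pos: [0.5249, -0.1703, 0.1782]
tcp_rot: [-2.44, -1.979, -0.0]
wrist_force: [0.9, 0.3, -2.6]
width: 0.192
```

```bash
python3 go.py .5264 -.255 .18 78.2
```

```text
t9.50 pos [ 0.5249 -0.1703  0.1782] yaw 78.1 q6 -1.72 w 0.192 F [ 0.9  0.3 -2.6]
turn/120 [-0.     -0.     -0.0008] shift/100 [-0.825  0.189 -0.018]
```

>>> {"api": "move_arm", "payload": {"series": "0 0 0 -0.12 0.03 0 -1;0 0 0 -0.25 0.06 0 -1;0 0 0 -0.4 0.09 0 -1;0 0 0 -0.55 0.12 0 -1;0 0 0 -0.7 0.16 0 -1;0 0 0 -0.8 0.18 0 -1;0 0 -0.001 -0.825 0.19 0 -1;0 0 -0.001 -0.825 0.19 0 -1"}}

```text
time: 10.3
tool_pos: [0.527, -0.2542, 0.1782]
tcp_rot: [-2.434, -1.986, -0.0]
wrist_force: [0.1, -0.2, -2.7]
width: 0.194
```

```bash
python3 go.py .5264 -.255 .155 78.2; python3 - <<'E'
from h import *
a=cam("top")[0];b=cam("scene")[0]
I=np.hstack([cv2.resize(a[150:270,380:520].astype(np.uint8),(400,343)),cv2.resize(b[180:320,100:263].astype(np.uint8),(400,343))])
cv2.imwrite("pics/bay.png",I[:,:,::-1])
E
```

```text
t10.30 pos [ 0.527  -0.2542  0.1782] yaw 78.4 q6 -1.86 w 0.194 F [ 0.1 -0.2 -2.7]
turn/120 [-0.0001 -0.0002  0.002 ] shift/100 [-0.009 -0.004  0.232]
```

View pics/bay.png

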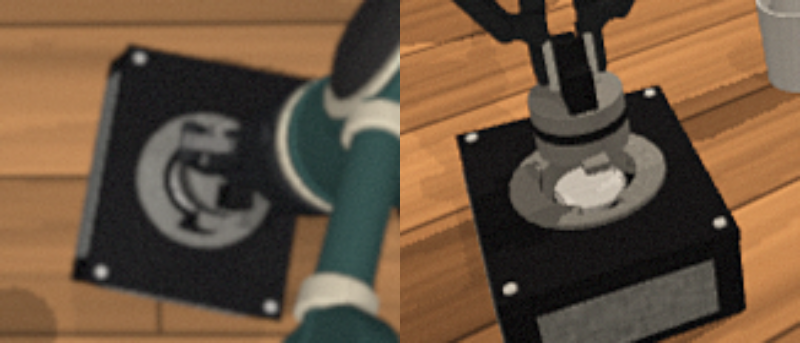

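```bash
python3 - <<'E'
from h import *
S,K,W=cam("scene");g=S.mean(2)
p=bot.read_state()["tool_pos"]
for r in range(218,244,3): print(r,g[r,146:202].round().astype(int).tolist())
for dz in(.069,.059,.049,.039,.029): 
    P=[p[0],p[1],p[2]-dz]; 
    print(.069-dz,proj(K,W,P).round(1), W[:3,:3].T[:,0])
X=np.array([np.cos(np.radians(-11.6)),np.sin(np.radians(-11.6)),0]);Y=np.array([-X[1],X[0],0])
b=p-[0,0,.069]
print("lug",proj(K,W,[b+s*.04*X+j*.008*Y+[0,0,z] for s in(1,-1) for j in(-1,1) for z in(0,.007)]).round(1).tolist())
print("bay lugslots",proj(K,W,[np.array([.5264,-.255,.08])+s*.042*X+j*.0115*Y for s in(1,-1) for j in(-1,1)]).round(1).tolist())
cv2.imwrite("pics/bay2.png",cv2.resize(S[195:285,140:240].astype(np.uint8),(667,600),interpolation=cv2.INTER_CUBIC)[:,:,::-1])
E
```

```text
218 [91, 95, 113, 134, 158, 160, 113, 81, 83, 78, 79, 81, 84, 86, 80, 82, 71, 78, 85, 71, 20, 1, 15, 17, 20, 20, 4, 11, 18, 12, 12, 20, 4, 5, 117, 139, 134, 130, 132, 131, 130, 135, 137, 127, 92, 61, 13, 10, 5, 17, 14, 15, 7, 82, 180, 203]
221 [149, 150, 148, 143, 144, 144, 107, 91, 92, 96, 97, 89, 94, 89, 97, 88, 91, 87, 81, 85, 79, 40, 16, 10, 11, 17, 12, 17, 16, 20, 15, 13, 18, 4, 60, 129, 138, 137, 130, 143, 134, 100, 89, 85, 91, 71, 30, 13, 27, 19, 24, 19, 25, 16, 24, 22]
224 [138, 139, 140, 142, 148, 158, 118, 86, 96, 94, 95, 92, 91, 94, 96, 98, 93, 92, 93, 93, 92, 91, 49, 13, 14, 14, 8, 14, 10, 16, 8, 4, 30, 52, 73, 122, 116, 91, 73, 79, 87, 88, 87, 93, 91, 47, 15, 24, 22, 23, 26, 27, 21, 22, 15, 26]
227 [144, 154, 162, 147, 139, 137, 133, 88, 75, 81, 83, 83, 94, 105, 96, 93, 96, 94, 97, 91, 98, 96, 104, 78, 70, 71, 95, 111, 119, 103, 88, 79, 80, 83, 85, 81, 83, 80, 86, 85, 86, 89, 87, 44, 16, 5, 36, 24, 24, 27, 22, 22, 21, 22, 21, 23]
230 [7, 15, 14, 12, 22, 20, 21, 12, 58, 88, 90, 84, 89, 89, 88, 83, 88, 84, 84, 86, 89, 85, 84, 83, 88, 90, 85, 86, 86, 83, 87, 83, 85, 81, 83,
[... 870 characters left out ...]
86, 85, 89, 86, 92, 90, 89, 90, 85, 86, 78, 76, 86, 98, 120, 120, 85, 78, 87, 85, 83, 74, 82, 86, 100, 128, 132, 128, 134, 131, 123, 129, 134, 137]
0.0 [[175.  236.6]] [0.64945227 0.75998375 0.02522809]
0.010000000000000009 [[174.  231.7]] [0.64945227 0.75998375 0.02522809]
0.020000000000000004 [[173.1 226.7]] [0.64945227 0.75998375 0.02522809]
0.030000000000000006 [[172.1 221.6]] [0.64945227 0.75998375 0.02522809]
0.04000000000000001 [[171.2 216.5]] [0.64945227 0.75998375 0.02522809]
lug [[175.5, 251.6], [174.8, 248.0], [185.8, 248.7], [185.2, 245.2], [165.0, 225.4], [164.3, 222.1], [174.5, 223.0], [173.9, 219.7]]
bay lugslots [[175.1, 267.5], [189.6, 263.2], [164.3, 239.2], [177.7, 235.6]]
```

View pics/bay2.png

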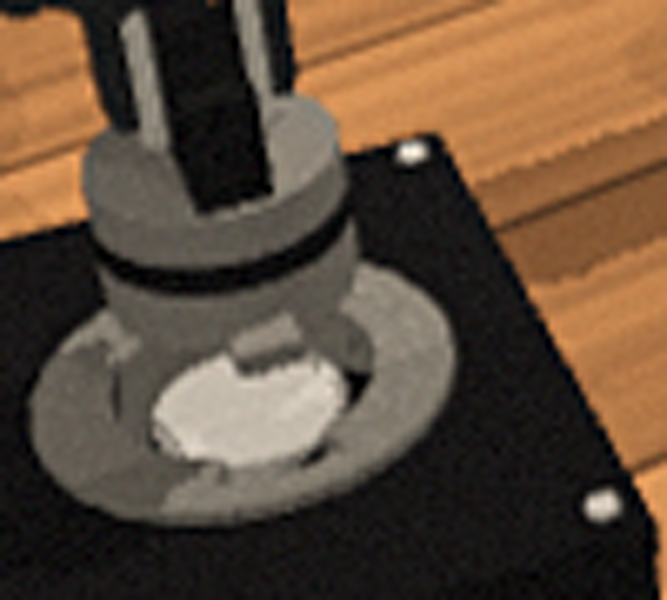

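The lug tip sits at scene px (175.5,250.8) against a predicted (175.5,251.6), so the pack is aligned with the slot to within about 1 px. Next I lower it in steps and watch the force.

>>> {"api": "move_arm", "payload": {"series": "0 0 0.001 -0.006 0 0.05 -1;0 0 0.001 -0.006 0 0.1 -1;0 0 0.001 -0.006 0 0.15 -1;0 0 0.001 -0.006 0 0.2 -1;0 0 0.001 -0.006 0 0.25 -1;0 0 0.001 -0.006 0 0.29 -1;0 0 0.001 -0.006 0 0.3 -1;0 0 0.001 -0.006 0 0.3 -1"}}

```text
time: 11.25
tool_pos: [0.5268, -0.2543, 0.148]
tcp_rot: [-2.435, -1.984, 0.0]
wrist_force: [-0.4, 1.2, -3.1]
width: 0.192
```

>>> {"api": "move_arm", "payload": {"series": "0 0 0 0 0 0.015 -1;0 0 0 0 0 0.03 -1;0 0 0 0 0 0.045 -1;0 0 0 0 0 0.06 -1;0 0 0 0 0 0.07 -1;0 0 0 0 0 0.08 -1;0 0 0 0 0 0.08 -1;0 0 0 0 0 0.08 -1"}}

```text
time: 12.05
tool_pos: [0.5269, -0.2544, 0.1403]
tcp_rot: [2.435, 1.985, -0.0]
wrist_force: [0.5, 0.0, -2.6]
width: 0.198
```

```bash
python3 go.py .527 -.255 .125 78.2; python3 - <<'E'
from h import *
b=cam("scene")[0]
cv2.imwrite("pics/ins.png",cv2.resize(b[195:285,140:240].astype(np.uint8),(667,600),interpolation=cv2.INTER_CUBIC)[:,:,::-1])
E
```

```text
t12.05 pos [ 0.5269 -0.2544  0.1403] yaw 78.4 q6 -1.86 w 0.198 F [ 0.5  0.  -2.6]
turn/120 [0.     0.     0.0013] shift/100 [-0.006  0.002  0.153]
```

View pics/ins.png

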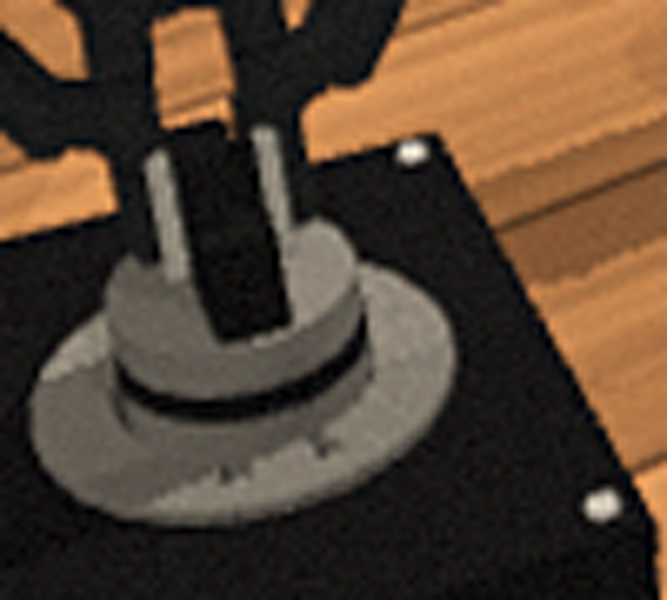

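No contact force yet, and the lug is down between the slot marks at crop (228,474) and (325,447). I press on in small steps.

>>> {"api": "move_arm", "payload": {"series": "0 0 0 0 0 0.01 -1;0 0 0 0 0 0.02 -1;0 0 0 0 0 0.03 -1;0 0 0 0 0 0.04 -1;0 0 0 0 0 0.05 -1;0 0 0 0 0 0.06 -1;0 0 0 0 0 0.06 -1;0 0 0 0 0 0.06 -1"}}

```text
time: 12.9
tool_pos: [0.5271, -0.2545, 0.1346]
tcp_rot: [2.435, 1.984, 0.0]
wrist_force: [-1.5, 1.2, 4.9]
width: 0.196
```

>>> {"api": "move_arm", "payload": {"series": "0 0 0 0 0 0.01 -1;0 0 0 0 0 0.02 -1;0 0 0 0 0 0.03 -1;0 0 0 0 0 0.04 -1;0 0 0 0 0 0.05 -1;0 0 0 0 0 0.06 -1;0 0 0 0 0 0.06 -1;0 0 0 0 0 0.06 -1"}}

```text
time: 13.7
tool_pos: [0.5272, -0.2545, 0.129]
tcp_rot: [2.435, 1.984, 0.0]
wrist_force: [-2.9, 1.5, 6.7]
width: 0.193
```

```bash
python3 go.py .527 -.255 .125 78.2; python3 - <<'E'
from h import *
b=cam("scene")[0]
cv2.imwrite("pics/ins2.png",cv2.resize(b[195:285,140:240].astype(np.uint8),(667,600),interpolation=cv2.INTER_CUBIC)[:,:,::-1])
E
```

```text
t13.70 pos [ 0.5272 -0.2545  0.129 ] yaw 78.4 q6 -1.86 w 0.193 F [-2.9  1.5  6.7]
turn/120 [0.0003 0.0001 0.0013] shift/100 [-0.005 -0.001  0.04 ]
```

View pics/ins2.png

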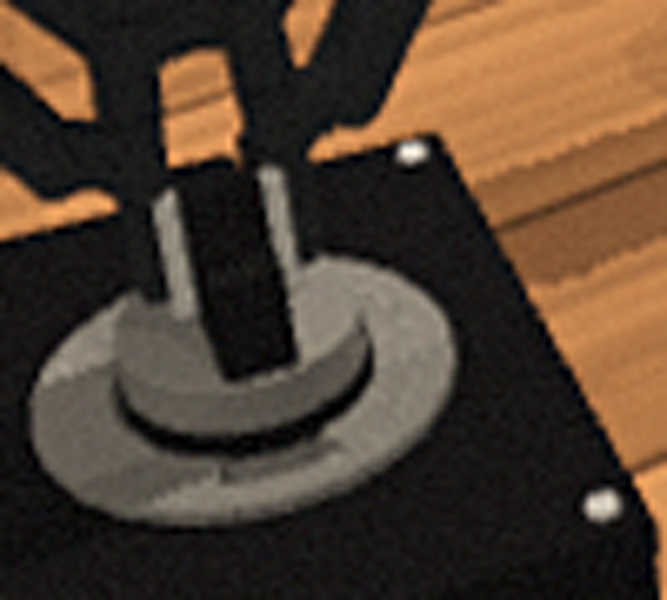

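>>> {"api": "move_arm", "payload": {"series": "0 0 0 0 -0.003 0.01 -1;0 0 0 0 -0.005 0.02 -1;0 0 0 0 -0.005 0.03 -1;0 0 0 0 -0.005 0.04 -1;0 0 0 0 -0.005 0.05 -1;0 0 0 0 -0.005 0.057 -1;0 0 0 0 -0.005 0.057 -1;0 0 0 0 -0.005 0.057 -1"}}

```text
time: 14.55
tool_pos: [0.5271, -0.2545, 0.1239]
tcp_rot: [2.434, 1.984, 0.001]
wrist_force: [-2.6, 2.3, 9.6]
width: 0.195
```

```bash
python3 go.py .527 -.255 .1235 -5.8; python3 - <<'E'
from workcell import bot
print(bot.read_state()["wrist_force"],bot.read_state()["torque"])
E
```

```text
t14.55 pos [ 0.5271 -0.2545  0.1239] yaw 78.3 q6 -1.86 w 0.195 F [-2.6  2.3  9.6]
turn/120 [ 7.000e-04 -5.000e-04  7.012e-01] shift/100 [-0.005 -0.     0.004]
[-2.56668188  2.33816591  9.62635716] [0.41677856 0.47306433 0.00646877]
```

Net spring force is about 12 N, so the plunger is near 15 mm. I start the clockwise turn.

>>> {"api": "move_arm", "payload": {"series": "0 0 0.045 0 0 0 -1;0 0 0.09 0 0 0 -1;0 0 0.135 0 0 0 -1;0 0 0.18 0 0 0 -1;0 0 0.225 0 0 0 -1;0 0 0.27 0 0 0 -1;0 0 0.315 0 0 0 -1;0 0 0.35 0 0 0 -1"}}

```text
time: 15.35
tool_pos: [0.528, -0.255, 0.1244]
tcp_rot: [2.984, 0.974, 0.004]
wrist_force: [-0.8, 1.3, 8.6]
width: 0.2
```

```bash
python3 go.py .527 -.255 .1235 -5.8; python3 - <<'E'
from h import *
print(bot.read_state()["torque"])
b=cam("scene")[0]
cv2.imwrite("pics/turn.png",cv2.resize(b[195:285,140:240].astype(np.uint8),(667,600),interpolation=cv2.INTER_CUBIC)[:,:,::-1])
E
```

```text
t15.35 pos [ 0.528  -0.255   0.1244] yaw 36.2 q6 -1.12 w 0.200 F [-0.8  1.3  8.6]
turn/120 [ 0.0013 -0.0014  0.3498] shift/100 [-0.008 -0.006  0.009]
[0.15918313 0.26942302 0.14706241]
```

View pics/turn.png

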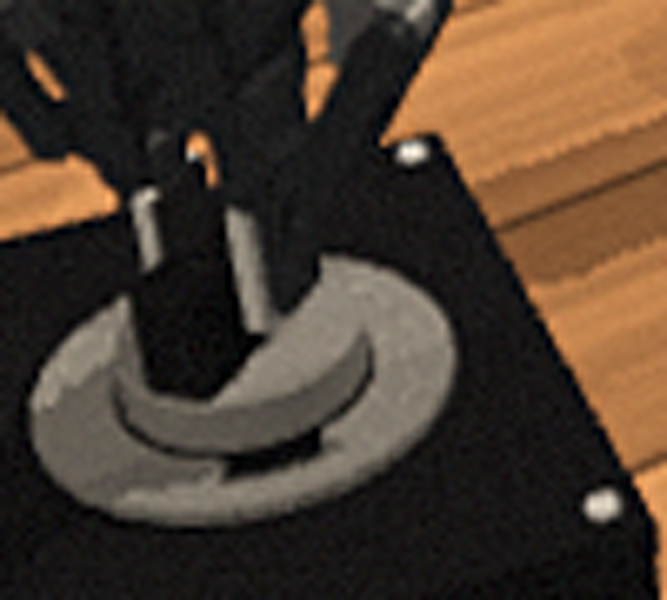

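The pack has turned about 42° with little resistance, and the front slot at crop (270,460) is now empty. I complete the turn.

>>> {"api": "move_arm", "payload": {"series": "0 0 0.045 0 0 0 -1;0 0 0.09 0 0 0.003 -1;0 0 0.135 0 0 0.003 -1;0 0 0.18 0 0 0.003 -1;0 0 0.225 0 0 0.003 -1;0 0 0.27 0 0 0.003 -1;0 0 0.315 0 0 0.003 -1;0 0 0.35 0 0 0.003 -1"}}

```text
time: 16.2
tool_pos: [0.5285, -0.2554, 0.1244]
tcp_rot: [3.135, -0.159, 0.007]
wrist_force: [-0.2, 0.7, 10.4]
width: 0.196
```

```bash
python3 go.py .527 -.255 .1235 -5.8; python3 - <<'E'
from h import *
print(bot.read_state()["torque"])
b=cam("scene")[0];a=cam("top")[0]
I=np.hstack([cv2.resize(x.astype(np.uint8),(400,360),interpolation=cv2.INTER_CUBIC) for x in (b[195:285,140:240],a[168:258,400:500])])
cv2.imwrite("pics/turn2.png",I[:,:,::-1])
E
```

```text
t16.20 pos [ 0.5285 -0.2554  0.1244] yaw -5.8 q6 -0.39 w 0.196 F [-0.2  0.7 10.4]
turn/120 [ 0.0011 -0.0023 -0.0002] shift/100 [-0.015 -0.003  0.009]
[-0.01699804  0.13771453  0.13453467]
```

View pics/turn2.png

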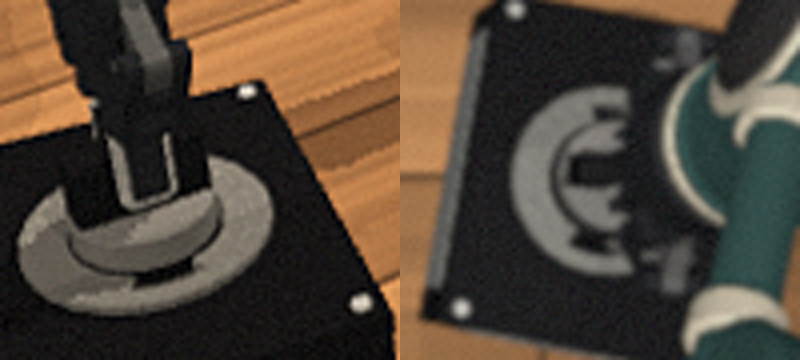

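The turn is at about 84° with the bar nearly along the speaker's y and only 0.13 N m of torque, so it is short of the stop. I release.

>>> {"api": "move_arm", "payload": {"series": "0 0 0 0 0 0 0;0 0 0 0 0 0 0;0 0 0 0 0 0 0;0 0 0 0 0 0 1;0 0 0 0 0 0 1;0 0 0 0 0 0 1;0 0 0 0 0 0 1;0 0 0 0 0 0 1"}}

```text
time: 17.1
tool_pos: [0.526, -0.2541, 0.1216]
tcp_rot: [-3.137, 0.155, 0.002]
wrist_force: [-0.3, -0.8, -0.1]
width: 1.002
```

>>> {"api": "move_arm", "payload": {"series": "0 0 0 0 0 -0.1 1;0 0 0 0 0 -0.22 1;0 0 0 0 0 -0.36 1;0 0 0 0 0 -0.5 1;0 0 0 0 0 -0.64 1;0 0 0 0 0 -0.78 1;0 0 0 0 0 -0.9 1;0 0 0 0 0 -1 1"}}

```text
time: 17.9
tool_pos: [0.5267, -0.2544, 0.2239]
tcp_rot: [3.137, -0.155, 0.002]
wrist_force: [0.0, -0.2, -0.1]
width: 1.004
```

>>> {"api": "move_arm", "payload": {"series": "0 0 0 0.1 0 0 1;0 0 0 0.2 0 0 1;0 0 0 0.33 0 0 1;0 0 0 0.46 0 0 1;0 0 0 0.6 0 0 1;0 0 0 0.75 0 0 1;0 0 0 0.9 0 0 1;0 0 0 1 0 0 1"}}

```text
time: 18.7
tool_pos: [0.6275, -0.2641, 0.2216]
tcp_rot: [-3.138, 0.154, 0.001]
wrist_force: [0.1, -0.2, -0.1]
width: 0.997
```

```bash
python3 go.py .527 -.255 .1235 -5.8; python3 - <<'E'
from h import *
b=cam("scene")[0];a=cam("top")[0]
I=np.hstack([cv2.resize(x.astype(np.uint8),(400,360),interpolation=cv2.INTER_CUBIC) for x in (b[195:285,140:240],a[168:258,400:500])])
cv2.imwrite("pics/rel.png",I[:,:,::-1]);cv2.imwrite("pics/relT.png",a[:,:,::-1])
E
```

```text
t18.70 pos [ 0.6275 -0.2641  0.2216] yaw -5.6 q6 -0.34 w 0.997 F [ 0.1 -0.2 -0.1]
turn/120 [-0.0001  0.0002  0.0014] shift/100 [-1.009  0.008  0.981][ WARN:0@2.280] global loadsave.cpp:1063 imwrite_ Unsupported depth image for selected encoder is fallbacked to CV_8U.
```

View pics/rel.png

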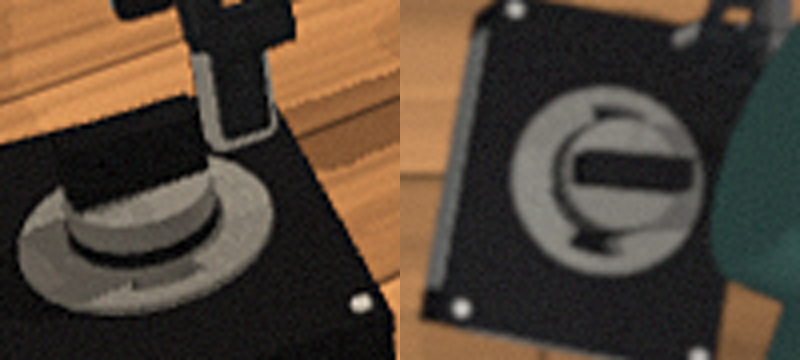

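```bash
python3 - <<'E'
from h import *
T,Kt,Wt=cam("top");S,Ks,Ws=cam("scene");A=(Kt,Wt);B=(Ks,Ws)
x0,y0=435,195; c=T[y0:230,x0:482]; m=c.max(2)<48
for r in range(y0,230): print(r,"".join("#" if m[r-y0,i] else "." for i in range(47)))
bl=[b for b in blobs(m,[x0,y0],60)]
print([(b[0],b[1]) for b in bl])
P=S[195:285,140:240].astype(np.uint8)
cv2.imwrite("pics/fin.png",cv2.resize(P,(667,600),interpolation=cv2.INTER_CUBIC)[:,:,::-1])
for u in(.056,.065,.071):
    a=np.radians(84.2); X=np.array([np.cos(a),np.sin(a),0]);Y=np.array([-X[1],X[0],0]);o=np.array([.5265,-.2548,u])
    pts=[o+i*.028*X+j*.009*Y+[0,0,.07] for i in(-1,1) for j in(-1,1)]
    print(u,"scene crop",((proj(*B,pts)-[140,195])*6.67).round().tolist(),"top",proj(*A,pts).round(1).tolist())
    f=np.array([.75,-.66,0]); print("  body top/black-ring front",((proj(*B,[o+.03*f+[0,0,.04]])-[140,195])*6.67).round().tolist())
E
```

```text
195 .................................##############
196 ..............#####...............#############
197 ...............#...................############
198 ....................................###########
199 .....................................##########
200 .....................................##########
201 ......................................#########
202 ......................................#########
203 .......................................########
204 .......................................########
205 ........................................#######
206 ...........#######......................#######
207 .........######################.........######.
208 .........#############################...#####.
209 .........#############################...#####.
210 .........#############################...#####.
211 .........#############################...####..
212 .........#############################...####..
213 .........#############################...####..
214 ....#..............###################...###...
215 ....#.........................#####......###...
216 ....
[... 712 characters left out ...]
###....
[(np.int32(215), array([476.30697674, 208.15348837])), (np.int32(227), array([458.        , 210.41409692]))]
0.056 scene crop [[110.0, 279.0], [88.0, 242.0], [340.0, 206.0], [315.0, 171.0]] top [[471.7, 208.0], [471.2, 216.6], [444.5, 205.4], [444.0, 214.0]]
  body top/black-ring front [[196.0, 397.0]]
0.065 scene crop [[104.0, 249.0], [82.0, 211.0], [335.0, 176.0], [310.0, 141.0]] top [[473.2, 207.6], [472.7, 216.3], [445.7, 205.0], [445.2, 213.7]]
  body top/black-ring front [[190.0, 368.0]]
0.071 scene crop [[99.0, 228.0], [77.0, 191.0], [332.0, 156.0], [307.0, 121.0]] top [[474.2, 207.3], [473.7, 216.1], [446.5, 204.8], [446.0, 213.5]]
  body top/black-ring front [[186.0, 348.0]]
```

View pics/fin.png

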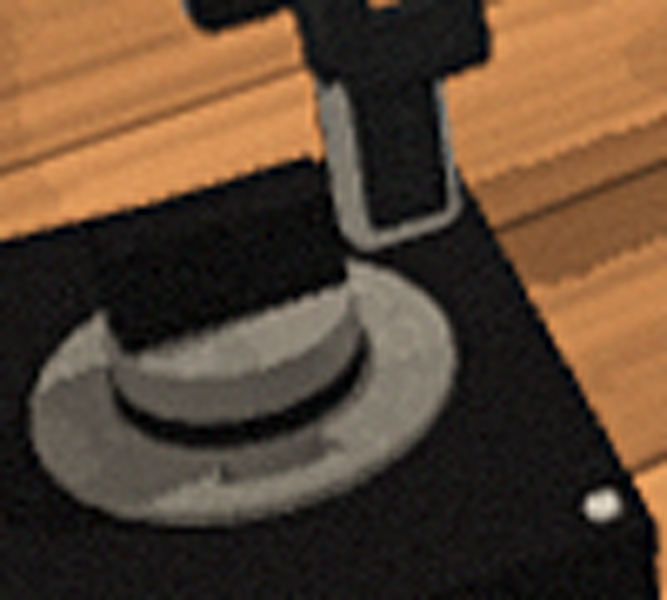

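```bash
python3 - <<'E'
from h import *
for n in("ins","ins2","fin"):
    g=cv2.imread(f"pics/{n}.png").astype(float).mean(2)
    o=[]
    for x in (230,250,270):
        p=g[340:500,x]; d=np.where(p<45)[0]+340; d=d[d>385]; o.append((d.min(),d.max()) if len(d) else None)
    print(n,o)
T,Kt,Wt=cam("top");A=(Kt,Wt)
x0,y0=435,195; m=(T[y0:230,x0:473].max(2)<48); b=[q for q in blobs(m,[x0,y0],100)][0]
cnt,_=cv2.findContours(b[2].astype(np.uint8),0,2); k=max(cnt,key=len)[:,0]+[x0,y0]
bx=cv2.boxPoints(cv2.minAreaRect(k.astype(np.float32)))
Q=plane(*A,bx,.135); print(Q.round(4))
for i in(0,1): e=Q[i+1]-Q[i]; print(np.degrees(np.arctan2(e[1],e[0])),np.linalg.norm(e))
up=[];lo=[]
for x in range(447,471):
    col=T[198:222,x].mean(1); d=np.where(col<60)[0]; up.append(198+d.min()); lo.append(198+d.max())
xs=np.arange(447,471)
for e in(up,lo):
    s,i=np.polyfit(xs,e,1); L=plane(*A,[[447,447*s+i],[471,471*s+i]],.135); v=L[0]-L[1]; print("edge dir",np.degrees(np.arctan2(v[1],v[0])))
E
```

```text
ins [(np.int64(398), np.int64(421)), (np.int64(393), np.int64(419)), (np.int64(390), np.int64(413))]
ins2 [(np.int64(434), np.int64(458)), (np.int64(432), np.int64(455)), (np.int64(429), np.int64(451))]
fin [(np.int64(422), np.int64(446)), (np.int64(419), np.int64(442)), (np.int64(413), np.int64(439))]
[[ 0.5211 -0.2227  0.135 ]
 [ 0.5375 -0.2246  0.135 ]
 [ 0.5327 -0.2821  0.135 ]
 [ 0.5163 -0.2801  0.135 ]]
-6.498210425689598 0.01656775256607116
-94.82935898343891 0.05769582163515953
edge dir 91.34564519108802
edge dir 84.13756059650017
```

The black ring sits 3.8 mm above its position at TCP 0.129, so the underside is about 15 mm below the rim, which is the catch height. The bar lies at about 85°, 7° from the speaker's y axis. One check of the bystanders, then I hand in.

```bash
python3 - <<'E'
from h import *
a=cam("scene")[0]; o=cv2.imread("pics/scene0.png")[:,:,::-1].astype(int)
for n,(x0,x1,y0,y1) in {"cup":(240,282,168,222),"ball":(402,444,178,220)}.items(): print(n,"mean abs diff",np.abs(a[y0:y1,x0:x1]-o[y0:y1,x0:x1]).mean().round(2))
s=bot.read_state(); print(s["time"],s["wrist_force"].round(2)); print(bot.finish_job())
E
```

```text
cup mean abs diff 7.69
ball mean abs diff 4.2
19.0 [ 0.82 -0.07 -0.13]
the job is handed in; nothing more can be done
None
```

I fitted the grey pack into the speaker's bay and handed the job in at about 19 s. The hand-in gives no verdict, but my last checks indicate the pack is locked.

I gripped the pack by its bar and let the lugs into the slots. I then pressed it down to about 12 N of spring force, with the plunger near 15 mm, turned it 84° clockwise, let go and backed off.

**Height:** the pack sprang up to about 15 mm below the rim, the catch height. I took this from how far its black ring shifted in the scene view. Projecting the pack straight into that view gave about 16–19 mm. I put the gap down to the roughly 1 px offset that camera had shown earlier.

**Bar direction:** it lies at about 85°, some 7° off the speaker's y axis. The two bar edges were noisy on their own, at 84° and 91°.

**Pack centre:** it is within about 2 mm of the bay's centre, judged by the tool position just before release and by the bar in the top view.

**Contact:** the gripper was open and clear, with the wrist force near zero.

**Cup and ball:** the arm never went near either of them. Their image patches differed slightly from the start, the cup more (mean difference 7.7 grey levels, the ball 4.2). I took that for shadow and noise and did not measure their positions again.

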